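# Heft the specimen tins and hold up the heaviest

### The job

The three specimen tins look alike, but one holds the uncut steel blank and is clearly the heaviest. Wind the handwheel clockwise until the retaining bar is fully drawn back from their lids, then lift each tin in turn clear of the tray rim to feel its weight, setting it back upright in the tray. Finish with the heaviest in the gripper, held still and upright in the air with its underside well above the other tins' lids (do not put it down or let go); tip no tin over and leave the other things on the bench where they are.

Things in the scene. Friction and masses are not known exactly. Their poses are not given: they have to be found in the camera images.
- rack: fixed tin rack: grey-painted steel base plate, 200 mm (its x) by 475 mm (its y), 12 mm thick. Origin on the table surface; x points away from the robot, within 0.25 rad of world x, y to the left. The three tins stand in its tray at x about 0, y about -15, +85 and +185 mm; the handwheel stands at x 0, y -170 mm on a grey gearbox, 86 x 80 mm, top 58 mm above the table
- tray (a point): middle of the tray's floor, on the rack's top, 12 mm above the table, at rack x 0, y 80 mm, axes as the rack's; inside it measures 102 mm (x) by 300 mm (y); its thin rim stands 18 mm above that floor all round
- wheel (a joint): angle of the black handwheel, rad; grows as it turns clockwise seen from above, about a vertical axis; 0 at one stop, 9.42 (one and a half turns) at the other; starts at 0.1 to 1.5. Stiff: about 4 N along the rim at the handle turns it, and it stays where it is left. Geared to the retaining bar
- bar (a joint): position of the retaining bar, m: 0 is across the middle of the tins' lids, 0.100 fully drawn back (away from the robot, along the rack's +x); equals 0.01061 times the wheel angle (67 mm a turn). Stiff (some 17 N to push directly): wind the wheel
- bar_mid (a point): middle of the top of the retaining bar, a flat dark steel bar 20 mm wide and 8 mm thick lying along the rack's y across all three lids, its underside 102 mm above the table and 5 mm over the lids; it moves with bar. Fully drawn back its near edge is 90 mm beyond the tins' centre line
- wheel_hub (a point): centre of the handwheel on its axis, at the height of the rim (79 mm above the table); the rim is 12 mm thick, 50 mm mean radius
- handle_mid (a point): middle of the wheel's upright round handle, black, 25 mm diameter, 52 mm tall (from 85 to 137 mm above the table), standing on the rim 50 mm from the axis and spinning freely about its own upright axis, so that a gripper holding it need not turn; the point lies on its axis 112 mm above the table
- tin_a: one of three alike: closed round aluminium screw-lid tin, 58 mm diameter, 85 mm tall, upright; origin at the centre of its underside, z up. The three stand in a row about 100 mm apart in the tray, in any order. What is inside is hidden: the heaviest weighs 0.5 to 0.7 kg in all, the other two 0.15 to 0.35 kg; any of the three may be the heaviest, and the content may shift by 3 mm inside
- tin_b: one of three alike: closed round aluminium screw-lid tin, 58 mm diameter, 85 mm tall, upright; origin at the centre of its underside, z up. The three stand in a row about 100 mm apart in the tray, in any order. What is inside is hidden: the heaviest weighs 0.5 to 0.7 kg in all, the other two 0.15 to 0.35 kg; any of the three may be the heaviest, and the content may shift by 3 mm inside
- tin_c: one of three alike: closed round aluminium screw-lid tin, 58 mm diameter, 85 mm tall, upright; origin at the centre of its underside, z up. The three stand in a row about 100 mm apart in the tray, in any order. What is inside is hidden: the heaviest weighs 0.5 to 0.7 kg in all, the other two 0.15 to 0.35 kg; any of the three may be the heaviest, and the content may shift by 3 mm inside
- puck_1: bystander: black resin specimen puck, 32 mm diameter, 18 mm tall; origin at centre of underside
- puck_2: bystander: another such puck, 32 mm diameter, 18 mm tall; origin at centre of underside
- wrench: bystander: flat wrench, 160 mm long, lying along its own x in front of the tray
- jar: bystander: small amber jar with black cap, 52 mm diameter, 60 mm tall, beside the tray; origin at centre of underside
- brush: bystander: brush 170 mm long, lying along its own x, outside the handwheel
- bottle: bystander: white bottle, 64 mm diameter, 170 mm tall, at the robot's right; origin at centre of underside
- gauge: bystander: small orange sensor box, 60 x 40 x 30 mm, at the robot's right; origin at centre of underside
Mind the look-alikes: they are no part of the job. Leave any brown look-alike of the tin_a alone.

How it is judged:
By the outcome, as a careful person would: the job done as asked, in the order asked, and still so for the second after the job is handed in, while the arm keeps its last pose, push and grip.
It also fails if it takes over 72 s, if anything falls off the work surface, if the arm or the gripper's body presses on something with over 40 N, if the wrist force passes 120 N, or if a joint passes its speed limit or range.

### The arm

A 6-joint arm with a two-finger parallel gripper is mounted at the origin on the work surface. World frame = base frame: x ahead of the robot, y to its left, z up, the work surface at z = 0. Lengths are in mm, angles in rad, forces in N, time in s.
With the tool pointing down it reaches from about 375 to 975 mm from the base axis. Payload 3.8 kg.
Tool frame: the origin (TCP) lies midway between the tips of the shut fingers; the grasp point (between the pads) lies 19 mm behind it; z points along the fingers, x is the direction in which the jaws open and shut, and the axes are right-handed (so a half turn about z gives the same grasp; the last joint's range is limited). The gripper opens to 88 mm and grips with 3 to 60 N. Pads are 18 mm wide; open, the fingers measure 123 mm over their backs; the gripper's body (75 mm by 187 mm) begins 45 mm behind the grasp point.
Start: joints at [-1.261, 0.264, 1.604, -0, 1.274, -0.037], TCP at [229.42, -634.81, 214.606] pointing down, gripper open.
Joint ranges: [-2.63, 2.63], [-0.94, 2.18], [0.31, 2.57], [-1.31, 4.45], [0, 2.66], [-2.55, 2.55]. Speed limits (rad/s): [2.57, 2.57, 3.14, 3.14, 3.14, 3.14].

### API

Orientations are given as a rotation vector (axis times angle).
In Python, from rig import read_state, snapshot, calibration, close_job, spot_in, pinpoint gives the robot as it stands.
- The arm moves only by the tool send_rows, never from a script. Its argument "series" is a list of rows, each a list of 5 numbers: the shift along the tool's x, y, z in m, then the turn about the tool's z in degrees, then the closure, from -1 (fully open) to 1 (shut), so that 0 is half open. In form: [[dx, dy, dz, yaw, hand], ...]. A call has 1 to 12 rows; each row is the pose to reach, as a shift and turn from the pose commanded when the call began, along the tool's axes at that moment; what a row does not reach only later rows make up. A row lasts 1/12 s, in which the tool goes at most 41.7 mm and 7.16 degrees, less where a joint would pass 70% of its speed; a pose out of reach is approached as far as the arm can. A call with a gripper value outside its range is refused whole. The fingers move at their own pace and stop on an object; "newtons" is the grip in N (left out, the last holds). Time passes only in rows, so rows that repeat a pose let the fingers close. It gives the time, the measured TCP pose, the force and the opening at its end, in the units of the state.
- read_state(): the state, without advancing time (a new reading comes with each control period).
- snapshot(name): name is "scene" or "top" or "wrist"; returns (picture, depth): 420x560x3 uint8, red, green, blue; 420x560 float32, mm along the optical axis (not along the pixel's ray), 0 where there is no reading.
- calibration(name): a dict with "fx", "fy", "cx", "cy" (pixels), "rvec" (rotation vector, rad) and "tvec" (3), from world to camera coordinates, as OpenCV has them; the wrist camera has in their place "mount" (4x4, takes a point from camera to tool coordinates, whose origin is the TCP and whose axes are the tool frame's). Camera axes: x right, y down, z forward; pixel columns grow to the right and rows downward; lengths in mm; the calibration is good to about 2 mm. The wrist camera is an equidistant fisheye: a pixel r from the principal point sees the ray r / f radians off the axis. A picture is of the moment at which its call begins: read the wrist's pose just before it. calibration takes no time and is no camera call.
- close_job(): hands the job in, once; it reports no verdict.
Trained networks look in the newest picture that a camera, given by its name, has taken for a name from the list of things; names that differ only in an ending like _2 or _b are one class to them, and where a whole thing is asked for, a point or a joint stands for the part that bears it (a point fixed in the world has none). Each returns a list of dicts, best first, with "confidence" (0 to 1); they miss things now and then, are a little off and sometimes report something else, mostly with a low value. They report only what shows in the picture. A call takes as long as a camera call. They do not tell look-alikes from the thing itself.
- spot_in(camera, name): "point" ([column, row] in pixels, amid what is visible of it).
- pinpoint(camera, name): "point" ([column, row] in pixels: a listed point, or the origin of a listed thing).
The state is a dict: "time": time; "joints": joint angles; "joint_velocities": joint speeds; "tau": joint torques, N m; "position": TCP position; "eef_rot": TCP orientation; "ft_force": force on the tool from outside, world axes, zero at the start; "torque": the same for the moment, N m; "gripper_width": opening from 0.0 (shut) to 1.0 (fully open).
Only numpy, scipy, OpenCV 4.12 (cv2) and the standard library are available. Lean on these libraries where they do the work, as an engineer would, in place of code of your own. Each camera call takes 0.05 s, during which the arm holds its last target. There are 200 camera calls.

## Working session

There is one attempt and no reset: what is moved stays moved. The work goes in short steps, Python scripts to look and compute and a tool call to move; the robot and the scene stay as the last step left them, time stands still between calls to the robot, and variables do not carry over. Pictures are saved under pics/ and viewed, about 8 in all and at most 12, crops included, and the job is handed in when it is done.

Besides the shell and the picture viewer there is one more tool, called after "Call:" in YAML: its name, and indented under it one key for each argument. send_rows: Moves the arm, as the interface text tells. Its arguments: {"type":"object","properties":{"series":{"type":"array","items":{"type":"array","items":{"type":"number"}}},"newtons":{"type":"number"}},"required":["series"]}

```bash
mkdir -p pics; ls
cat > h.py <<'E'
import numpy as np, cv2, json
from rig import *
def ray(cam,uv):
    c=calibration(cam); R,_=cv2.Rodrigues(np.array(c["rvec"],float)); t=np.array(c["tvec"],float)
    d=np.array([(uv[0]-c["cx"])/c["fx"],(uv[1]-c["cy"])/c["fy"],1.])
    return -R.T@t, R.T@d
def at_z(cam,uv,z):
    o,d=ray(cam,uv); return o+d*(z-o[2])/d[2]
def proj(cam,p):
    c=calibration(cam); R,_=cv2.Rodrigues(np.array(c["rvec"],float)); q=R@np.array(p,float)+np.array(c["tvec"],float)
    return [c["fx"]*q[0]/q[2]+c["cx"],c["fy"]*q[1]/q[2]+c["cy"]]
def save(cam,name):
    im,d=snapshot(cam); cv2.imwrite(f"pics/{name}.png",im[:,:,::-1]); return im,d
E
python3 - <<'E'
from h import *
a,_=save("top","top0"); b,_=save("scene","scene0")
print(read_state())
Z=dict(tin_a=0,handle_mid=112,wheel_hub=79,bar_mid=110,tray=12,rack=0)
for cam in("top","scene"):
    for n,z in Z.items():
        z0=12 if n=="tin_a" else z
        for r in pinpoint(cam,n)[:4]:
            print(cam,n,np.round(r["point"],1),round(r["confidence"],2),np.round(at_z(cam,r["point"],z0),1))
E
```

```text
pics
{'time': 0.1, 'joints': array([-1.26093507e+00,  2.64675144e-01,  1.60520057e+00, -2.92990675e-05,
        1.27371949e+00, -3.69286270e-02]), 'joint_velocities': array([ 0.00099349, -0.00206377, -0.00331779, -0.00030045, -0.00095435,
        0.00105785]), 'tau': array([ 1.01892892e-03, -5.03616750e+01, -3.58071148e+01,  7.32250256e-02,
        2.33303168e-02, -6.90890715e-05]), 'position': array([ 229.1822663 , -634.17862233,  213.4342739 ]), 'eef_rot': array([-2.57042443e+00,  1.80417678e+00,  2.53182347e-03]), 'ft_force': array([ 0.45730457, -0.15958876, -0.01590145]), 'torque': array([-0.02629325, -0.0396846 , -0.00748287]), 'gripper_width': 1.0023602030431844}
top tin_a [285.  147.5] 0.91 [715.7 -97.5  12. ]
top tin_a [189.3 233.3] 0.84 [506.2 135.7  12. ]
top tin_a [237.  150.9] 0.74 [708.   20.6  12. ]
top tin_a [231.9 237.1] 0.69 [496.2  33.   12. ]
top handle_mid [325.2 257.3] 0.47 [ 444.9 -179.8  112. ]
top wheel_hub [339.9 239.7] 0.96 [ 484.8 -217.9   79. ]
top bar_mid [229.6 233.5] 0.61 [499.2  31.  110. ]
top bar_mid [233.7 240.2] 0.29 [484.3  21.9 110. ]
top tray [236.4 239.3] 0.79 [490.9  22.2  12. ]
top tray [400.9 261.4] 0.23 [ 434.5 -373.3   12. ]
top rack [269.1 239.2] 0.59 [491.  -56.7   0. ]
scene tin_a [242.3 270.8] 0.89 [726.4 -94.3  12. ]
scene tin_a [349.5 244.1] 0.83 [505.9 139.9  12. ]
scene tin_a [293.  216.7] 0.78 [485.4 -51.9  12. ]
scene tin_a [279.5 278.9] 0.71 [703.9   9.9  12. ]
scene wheel_hub [243.8 181.1] 0.55 [ 476.  -225.1   79. ]
scene bar_mid [382.9 261.3] 0.32 [593.2 252.  110. ]
scene tray [318.7 224.5] 0.56 [478.4  30.5  12. ]
scene tray [292.3 220.2] 0.52 [498.9 -47.9  12. ]
scene rack [292.7 220.6] 0.56 [490.7 -50.1   0. ]
```

View pics/top0.png

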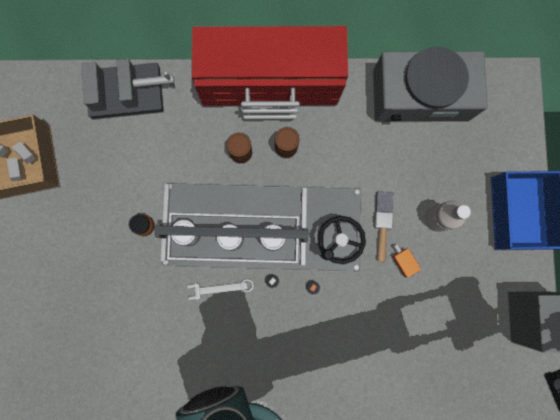

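View pics/scene0.png

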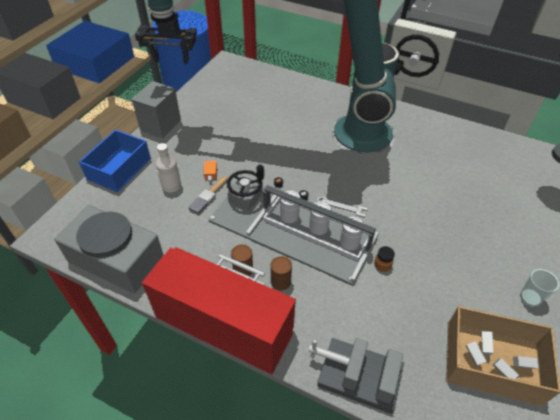

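Run:
```python
from h import *
im=cv2.imread("pics/top0.png"); 
cv2.imwrite("pics/c1.png",cv2.resize(im[130:310,120:400],None,fx=2.8,fy=2.8,interpolation=cv2.INTER_CUBIC))
im,d=snapshot("top")
for (u,v) in [(183,240),(229,243),(273,243),(342,240),(329,255),(230,232),(182,224),(238,147),(287,142),(303,200),(168,200),(145,223)]:
    p=at_z("top",(u,v),0); o,r=ray("top",(u,v)); print((u,v),np.round(o+r*d[v,u],1))
s=read_state(); R,_=cv2.Rodrigues(s["eef_rot"]); print(np.round(R,3))
```

```text
(183, 240) [486.5 136.9  92.3]
(229, 243) [478.6  33.1  99. ]
(273, 243) [477.9 -65.2  95.8]
(342, 240) [ 483.8 -221.8   85.2]
(329, 255) [ 449.5 -185.3  137. ]
(230, 232) [502.6  30.2 108.8]
(182, 224) [522.3 139.2  94.6]
(238, 147) [700.7  13.8  83.9]
(287, 142) [712.3 -99.8  81.8]
(303, 200) [ 583.4 -138.9   25.9]
(168, 200) [586.8 186.9  18.2]
(145, 223) [528.2 231.2  58.7]
[[ 0.34 -0.94 -0.  ]
 [-0.94 -0.34 -0.  ]
 [ 0.    0.   -1.  ]]
```

View pics/c1.png

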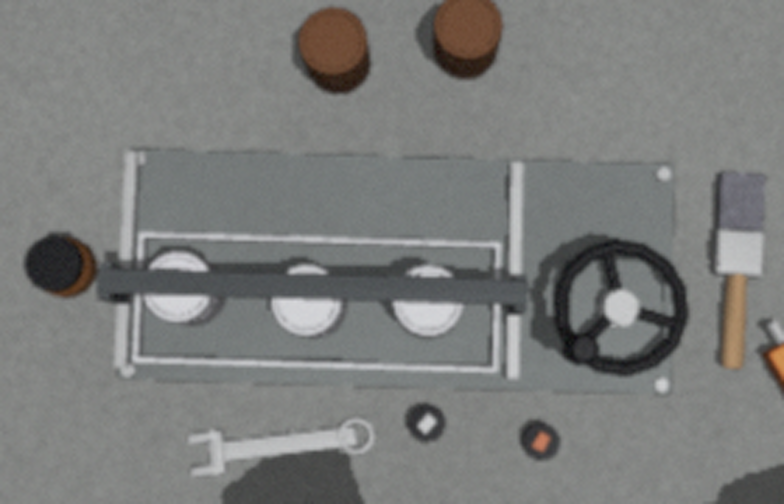

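Call:
send_rows:
  series:
    - [-0.348, -0.36, 0, -70, -1]
    - [-0.348, -0.36, 0, -70, -1]
    - [-0.348, -0.36, 0, -70, -1]
    - [-0.348, -0.36, 0, -70, -1]
    - [-0.348, -0.36, 0, -70, -1]
    - [-0.348, -0.36, 0, -70, -1]
    - [-0.348, -0.36, 0, -70, -1]
    - [-0.348, -0.36, 0, -70, -1]
    - [-0.348, -0.36, 0, -70, -1]
    - [-0.348, -0.36, 0, -70, -1]
    - [-0.348, -0.36, 0, -70, -1]
    - [-0.348, -0.36, 0.02, -70, -1]
  newtons: 30

```text
time: 1.75
position: [450.8, -188.4, 200.7]
eef_rot: [3.138, -0.003, 0.012]
ft_force: [0.3, -0.8, -0.3]
gripper_width: 1.002
```

```bash
cat >> h.py <<'E'
def wrist_at_z(s,uv,z):
    c=calibration("wrist"); M=np.array(c["mount"],float); x=(uv[0]-c["cx"])/c["fx"]; y=(uv[1]-c["cy"])/c["fy"]
    th=np.hypot(x,y); k=np.sin(th)/max(th,1e-9); d=np.array([x*k,y*k,np.cos(th)])
    R,_=cv2.Rodrigues(np.array(s["eef_rot"])); o=R@M[:3,3]+np.array(s["position"]); d=R@M[:3,:3]@d
    return o+d*(z-o[2])/d[2]
E
python3 - <<'E'
from h import *
s=read_state(); print(s["time"],s["position"],s["eef_rot"],s["joints"],s["ft_force"]); R,_=cv2.Rodrigues(s["eef_rot"]); print(np.round(R,3))
save("wrist","w0")
for n,z in(("handle_mid",112),("wheel_hub",79),("tin_a",12)):
    for r in pinpoint("wrist",n)[:4]: print(n,np.round(r["point"],1),round(r["confidence"],2),np.round(wrist_at_z(s,r["point"],z),1))
for c in [(183.6,232.1),(229.3,237.1),(272.5,237.1)]: print(at_z("top",c,97))
E
```

```text
1.75 [ 450.83213812 -188.38450797  200.73793376] [ 3.13830624e+00 -2.79348045e-03  1.17973139e-02] [-4.47014425e-01 -8.99217890e-02  2.01291670e+00  3.20869513e-04
  1.21040747e+00 -4.45346100e-01] [ 0.31811228 -0.75947538 -0.29015081]
[[ 1.    -0.002  0.008]
 [-0.002 -1.    -0.003]
 [ 0.008  0.003 -1.   ]]
handle_mid [277.9 193.9] 0.7 [ 453.2 -181.8  112. ]
wheel_hub [328.  360.9] 0.65 [ 513.3 -393.3   79. ]
tin_a [482.4 113.5] 0.95 [711.9 -99.8  12. ]
tin_a [471.5  31.6] 0.7 [695.4   4.6  12. ]
tin_a [316.2  71.1] 0.69 [496.1 -67.7  12. ]
[503.91035213 134.98985309  97.        ]
[491.87522806  32.63193317  97.        ]
[491.0878423  -64.16229239  97.        ]
```

View pics/w0.png

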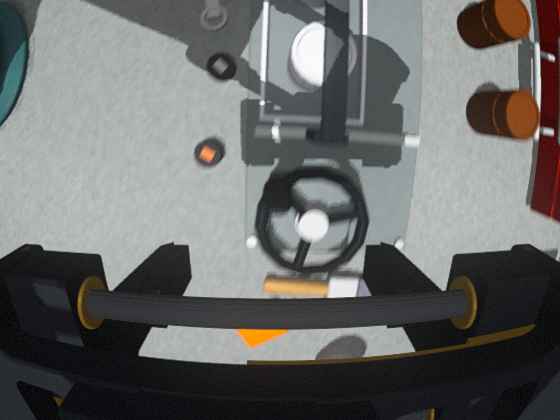

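Call:
send_rows:
  series:
    - [0.001, 0, 0.03, 0, -1]
    - [0.001, 0, 0.065, 0, -1]
    - [0.001, 0, 0.097, 0, -1]
    - [0.001, 0, 0.097, 0, -1]
    - [0.001, 0, 0.097, 0, 1]
    - [0.001, 0, 0.097, 0, 1]
    - [0.001, 0, 0.097, 0, 1]
    - [0.001, 0, 0.097, 0, 1]
    - [0.001, 0, 0.097, 0, 1]
    - [0.001, 0, 0.097, 0, 1]
    - [0.001, 0, 0.097, 0, 1]
    - [0.001, 0, 0.097, 0, 1]
  newtons: 30

```text
time: 2.95
position: [448.9, -189.4, 100.2]
eef_rot: [3.141, -0.003, 0.001]
ft_force: [0.3, 0.2, -0.3]
gripper_width: 0.423
```

Run:
```python
from h import *
s=read_state(); print(s["time"],s["position"],s["ft_force"],s["gripper_width"]*88)
hub=np.array([485,-219.]);cmd=np.array([450.6,-185.1]); a0=np.degrees(np.arctan2(*(s["position"][:2]-hub)[::-1])); print(a0,np.hypot(*(s["position"][:2]-hub)))
```

```text
2.95 [ 448.87743617 -189.36965474  100.21066301] [ 0.34101822  0.20719202 -0.30099996] 37.205243811362465
140.63891333060002 46.72041286632243
```

Call:
send_rows:
  series:
    - [0, 0, 0, 0, 1]
    - [0, 0, 0, 0, 1]
    - [0, 0, 0, 0, 1]
    - [0, 0, 0, 0, 1]

```text
time: 3.28
position: [449.8, -189.6, 100.1]
eef_rot: [3.141, -0.004, 0.004]
ft_force: [4.7, -0.7, -3.3]
gripper_width: 0.262
```

Run:
```python
from h import *
s=read_state(); print(s["time"],s["position"],s["ft_force"],s["gripper_width"]*88)
save("wrist","w1")
im,d=save("top","top1"); cv2.imwrite("pics/c2.png",cv2.resize(im[150:320,220:440,::-1],None,fx=3,fy=3))
```

```text
3.2833 [ 449.79626955 -189.58005962  100.0525521 ] [ 4.73600626 -0.66961528 -3.28368582] 23.09281006144961
```

View pics/w1.png

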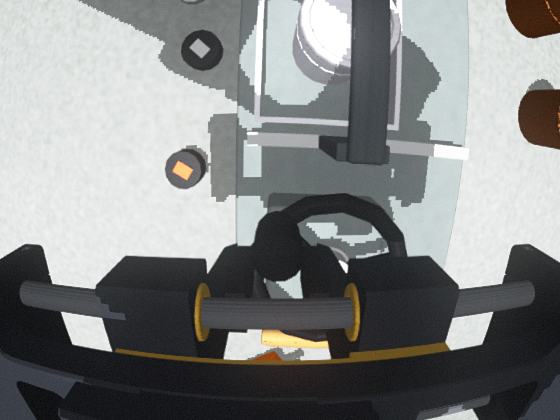

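Call:
send_rows:
  series:
    - [0, 0, 0, 0, 0.3]
    - [0, 0, 0, 0, 0.3]
    - [0, -0.008, 0, 0, 0.3]
    - [0, -0.008, 0, 0, 0.3]
    - [0, -0.008, 0, 0, 1]
    - [0, -0.008, 0, 0, 1]
    - [0, -0.008, 0, 0, 1]
    - [0, -0.008, 0, 0, 1]

```text
time: 4.05
position: [449.1, -181.2, 99.7]
eef_rot: [-3.141, 0.004, -0.001]
ft_force: [3.2, 0.7, -2.9]
gripper_width: 0.263
```

Run:
```python
from h import *
s=read_state(); print(s["time"],s["position"],s["ft_force"],s["gripper_width"]*88)
im,d=save("wrist","w2")
print([(r["point"],r["confidence"],wrist_at_z(s,r["point"],112)) for r in pinpoint("wrist","handle_mid")])
```

```text
4.05 [ 449.1331853  -181.22809977   99.72972974] [ 3.22598495  0.7404348  -2.93641602] 23.164414616101283
[([276.8, 257.0], 0.82, array([ 449.96403534, -184.87366234,  112.        ]))]
```

Call:
send_rows:
  series:
    - [0.0104, -0.0079, 0, 0, 1]
    - [0.0225, -0.0129, 0, 0, 1]
    - [0.0354, -0.0146, 0, 0, 1]
    - [0.0483, -0.0129, 0, 0, 1]
    - [0.0604, -0.0079, 0, 0, 1]
    - [0.0707, 0, 0, 0, 1]
    - [0.0787, 0.0104, 0, 0, 1]
    - [0.0837, 0.0225, 0, 0, 1]
    - [0.0854, 0.0354, 0, 0, 1]
    - [0.0837, 0.0483, 0, 0, 1]
    - [0.0787, 0.0604, 0, 0, 1]
    - [0.0707, 0.0707, 0, 0, 1]

```text
time: 5.15
position: [521.0, -251.1, 99.7]
eef_rot: [-3.139, 0.003, -0.001]
ft_force: [0.9, 5.6, 1.0]
gripper_width: 0.266
```

Run:
```python
from h import *
s=read_state(); print(s["time"],s["position"],s["ft_force"],s["gripper_width"]*88)
im,d=save("top","top2")
print([(r["point"],r["confidence"],at_z("top",r["point"],110)) for r in pinpoint("top","bar_mid")][:2])
im,d=save("wrist","w3")
print([(r["point"],r["confidence"],wrist_at_z(s,r["point"],112)) for r in pinpoint("wrist","handle_mid")])
```

```text
5.15 [ 520.96972323 -251.12189158   99.65183311] [0.91438033 5.56756718 1.02027847] 23.39368689987078
[([231.4, 217.3], 0.58, array([535.18676224,  26.9904556 , 110.        ]))]
[([275.5, 258.6], 0.74, array([ 521.10980166, -255.69456175,  112.        ]))]
```

Call:
send_rows:
  series:
    - [-0.0104, 0.0079, 0, 0, 1]
    - [-0.0225, 0.0129, 0, 0, 1]
    - [-0.0354, 0.0146, 0, 0, 1]
    - [-0.0483, 0.0129, 0, 0, 1]
    - [-0.0604, 0.0079, 0, 0, 1]
    - [-0.0707, 0, 0, 0, 1]
    - [-0.0787, -0.0104, 0, 0, 1]
    - [-0.0837, -0.0225, 0, 0, 1]
    - [-0.0854, -0.0354, 0, 0, 1]
    - [-0.0837, -0.0483, 0, 0, 1]
    - [-0.0787, -0.0604, 0, 0, 1]
    - [-0.0707, -0.0707, 0, 0, 1]

```text
time: 6.35
position: [447.5, -182.7, 99.7]
eef_rot: [3.138, -0.003, 0.001]
ft_force: [1.6, -7.2, -6.1]
gripper_width: 0.264
```

Call:
send_rows:
  series:
    - [0.0104, -0.0079, 0, 0, 1]
    - [0.0225, -0.0129, 0, 0, 1]
    - [0.0354, -0.0146, 0, 0, 1]
    - [0.0483, -0.0129, 0, 0, 1]
    - [0.0604, -0.0079, 0, 0, 1]
    - [0.0707, 0, 0, 0, 1]

```text
time: 6.85
position: [519.1, -180.4, 99.6]
eef_rot: [-3.139, 0.003, 0.003]
ft_force: [-3.8, 2.4, 2.4]
gripper_width: 0.262
```

Run:
```python
from h import *
s=read_state(); print(s["time"],s["position"],s["ft_force"],s["gripper_width"]*88)
im,d=save("top","top3")
print([(r["point"],r["confidence"],at_z("top",r["point"],110)) for r in pinpoint("top","bar_mid")][:2])
cv2.imwrite("pics/c3.png",cv2.resize(im[130:310,120:400,::-1],None,fx=2.8,fy=2.8,interpolation=cv2.INTER_CUBIC))
```

```text
6.85 [ 519.11364708 -180.37166491   99.6435351 ] [-3.78215789  2.40053944  2.42804163] 23.06628631673481
[([230.2, 199.4], 0.84, array([575.33921196,  29.68850479, 110.        ]))]
```

View pics/c3.png

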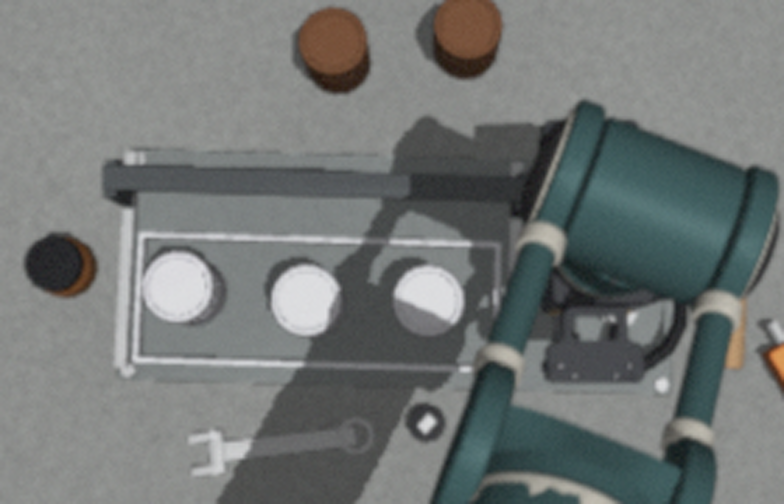

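Call:
send_rows:
  series:
    - [0.003, 0.003, 0, 0, 1]
    - [0.0056, 0.0067, 0, 0, 1]
    - [0.0079, 0.0104, 0, 0, 1]

```text
time: 7.2
position: [527.2, -190.9, 99.7]
eef_rot: [-3.139, 0.004, -0.0]
ft_force: [0.9, 5.2, 0.3]
gripper_width: 0.262
```

Call:
send_rows:
  series:
    - [0.0028, 0.006, 0, 0, 1]
    - [0.005, 0.0121, 0, 0, 1]

```text
time: 7.37
position: [532.5, -203.0, 99.7]
eef_rot: [-3.14, 0.004, -0.001]
ft_force: [1.1, 4.8, -1.8]
gripper_width: 0.261
```

Call:
send_rows:
  series:
    - [0.0012, 0.0064, 0, 0, 1]
    - [0.0017, 0.0129, 0, 0, 1]

```text
time: 7.53
position: [534.5, -216.3, 99.7]
eef_rot: [-3.14, 0.004, -0.002]
ft_force: [3.0, 3.6, -1.9]
gripper_width: 0.264
```

Call:
send_rows:
  series:
    - [-0.0004, 0.0065, 0, 0, 1]
    - [-0.0017, 0.0129, 0, 0, 1]

```text
time: 7.7
position: [534.0, -221.1, 99.6]
eef_rot: [-3.124, 0.011, -0.005]
ft_force: [12.0, 40.7, 2.6]
gripper_width: 0.267
```

Call:
send_rows:
  series:
    - [0.001, -0.007, 0, 0, 1]
    - [0.001, -0.007, 0, 0, 1]

```text
time: 7.87
position: [534.3, -220.4, 99.7]
eef_rot: [-3.138, 0.004, -0.004]
ft_force: [4.5, 9.4, -1.7]
gripper_width: 0.268
```

Run:
```python
from h import *
s=read_state(); print(s["time"],s["position"],s["ft_force"],s["gripper_width"]*88)
im,d=save("top","top4")
print([(r["point"],r["confidence"],at_z("top",r["point"],110)) for r in pinpoint("top","bar_mid")][:2])
# tin lids + bar centreline
cr=lambda x,y:(x/2.8+120,y/2.8+130)
for c in[(178,286.5),(306,299.5),(428,299.5)]: print(at_z("top",cr(*c),97))
g=cv2.cvtColor(im,cv2.COLOR_RGB2GRAY); print(g[175:215,200]); print(g[175:215,260])
```

```text
7.8667 [ 534.34290605 -220.4265562    99.66368104] [ 4.5078842   9.4352626  -1.67172804] 23.568016351357024
[([230.3, 192.8], 0.59, array([590.21499383,  29.47651821, 110.        ]))]
[503.41419275 135.04833444  97.        ]
[492.17947922  32.66421273  97.        ]
[491.38552946 -64.96573736  97.        ]
[144 147 152 149 151 147 149 145 138 118 109  79  84  92  88  86  88  91
  90  87 106 130 132 132 134 131 129 131 131 132 130 130 130 136 134 135
 133 136 166 196]
[147 142 144 145 146 146 148 145 146 147 143 140 122  89  90  89  91  93
  93  95  95  97 118 133 136 134 136 133 137 136 136 133 132 133 134 133
 135 133 113  88]
```

Call:
send_rows:
  series:
    - [0, 0, 0, 0, -1]
    - [0, 0, 0, 0, -1]
    - [0, 0, 0, 0, -1]
    - [0, 0, 0, 0, -1]
    - [0, 0, -0.03, 0, -1]
    - [0, 0, -0.06, 0, -1]
    - [0, 0, -0.07, 0, -1]
    - [-0.01, -0.037, -0.07, 0, -1]
    - [-0.021, -0.075, -0.07, 0, -1]
    - [-0.032, -0.115, -0.07, 0, -1]
    - [-0.043, -0.155, -0.07, 0, -1]
    - [-0.043, -0.155, -0.06, 0, -1]

```text
time: 8.97
position: [489.6, -63.0, 161.0]
eef_rot: [-3.139, -0.002, -0.003]
ft_force: [0.4, 0.5, 0.6]
gripper_width: 1.0
```

Run:
```python
from h import *
s=read_state(); print(s["time"],s["position"],s["ft_force"],s["gripper_width"]*88)
save("wrist","w5")
for r in pinpoint("wrist","tin_a")[:5]: print(np.round(r["point"],1),round(r["confidence"],2),np.round(wrist_at_z(s,r["point"],12),1))
im,d=save("top","top5")
for r in pinpoint("top","handle_mid")[:5]: print(np.round(r["point"],1),round(r["confidence"],2),np.round(at_z("top",r["point"],112),1))
for r in pinpoint("top","bar_mid")[:2]: print(np.round(r["point"],1),round(r["confidence"],2),np.round(at_z("top",r["point"],110),1))
```

```text
8.9667 [489.64865286 -62.95228131 161.02722545] [0.44859107 0.47847175 0.60477321] 87.9986310389967
[281.   92.3] 0.7 [494.6  31.1  12. ]
[278.3 189.2] 0.68 [492.2 -65.1  12. ]
[466.6 122.5] 0.66 [698.3  12.5  12. ]
[467.4 218.9] 0.65 [713.6 -97.8  12. ]
[229.9 192.4] 0.86 [591.1  30.4 110. ]
```

View pics/w5.png

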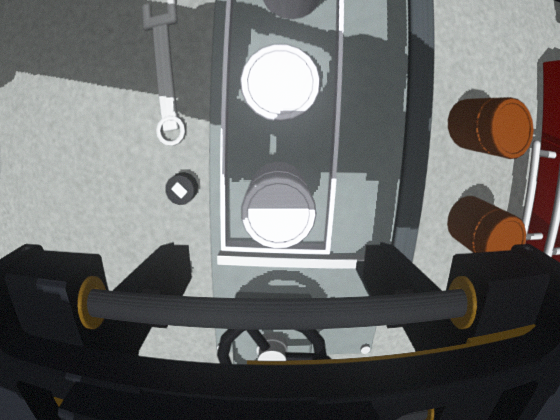

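Call:
send_rows:
  series:
    - [0.002, 0.002, 0.03, 0, -1]
    - [0.002, 0.002, 0.06, 0, -1]
    - [0.002, 0.002, 0.085, 0, -1]
    - [0.002, 0.002, 0.105, 0, -1]
    - [0.002, 0.002, 0.105, 0, -1]
    - [0.002, 0.002, 0.105, 0, 1]
    - [0.002, 0.002, 0.105, 0, 1]
    - [0.002, 0.002, 0.105, 0, 1]
    - [0.002, 0.002, 0.105, 0, 1]
    - [0.002, 0.002, 0.105, 0, 1]
    - [0.002, 0.002, 0.105, 0, 1]
    - [0.002, 0.002, 0.105, 0, 1]
  newtons: 40

```text
time: 10.22
position: [493.0, -70.0, 56.2]
eef_rot: [3.141, -0.003, 0.002]
ft_force: [-3.3, -1.2, 5.6]
gripper_width: 0.645
```

Call:
send_rows:
  series:
    - [0, 0, 0, 0, 1]
    - [0, 0, 0, 0, 1]
    - [0, 0, -0.01, 0, 1]
    - [0, 0, -0.025, 0, 1]
    - [0, 0, -0.04, 0, 1]
    - [0, 0, -0.05, 0, 1]
    - [0, 0, -0.05, 0, 1]
    - [0, 0, -0.05, 0, 1]
    - [0, 0, -0.05, 0, 1]
    - [0, 0, -0.05, 0, 1]
    - [0, 0, -0.05, 0, 1]
    - [0, 0, -0.05, 0, 1]

```text
time: 11.22
position: [491.9, -69.7, 104.0]
eef_rot: [-3.141, 0.004, 0.002]
ft_force: [0.2, -0.7, -3.0]
gripper_width: 0.641
```

Run:
```python
from h import *
s=read_state(); print(s["time"],s["position"],s["ft_force"],s["gripper_width"]*88)
save("wrist","w6"); f=[]
for i in range(3): f.append(read_state()["ft_force"]); snapshot("top")
print(np.round(f,2))
```

```text
11.2167 [491.89109081 -69.66275993 103.98604494] [ 0.16529046 -0.65937958 -3.01014314] 56.38489497497273
[[-0.09 -0.1  -2.5 ]
 [-0.05 -0.33 -2.52]
 [ 0.22 -0.02 -3.13]]
```

View pics/w6.png

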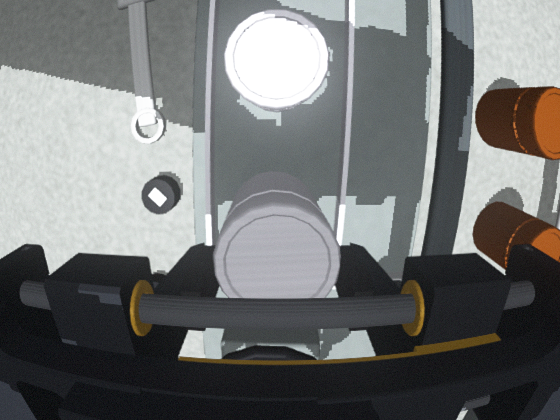

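Call:
send_rows:
  series:
    - [0, 0, 0.015, 0, 1]
    - [0, 0, 0.03, 0, 1]
    - [0, 0, 0.04, 0, 1]
    - [0, 0, 0.046, 0, 1]
    - [0, 0, 0.049, 0, 1]
    - [0, 0, 0.05, 0, 1]
    - [0, 0, 0.05, 0, 1]
    - [0, 0, 0.05, 0, -1]
    - [0, 0, 0.05, 0, -1]
    - [0, 0, 0.05, 0, -1]
    - [0, 0, 0.05, 0, -1]
    - [0, 0, 0.05, 0, -1]

```text
time: 12.42
position: [493.0, -69.8, 55.1]
eef_rot: [3.141, -0.004, 0.001]
ft_force: [0.4, 0.1, -0.9]
gripper_width: 0.988
```

Call:
send_rows:
  series:
    - [0, 0, -0.02, 0, -1]
    - [0, 0, -0.05, 0, -1]
    - [0, 0, -0.085, 0, -1]
    - [0, 0, -0.105, 0, -1]
    - [0, -0.035, -0.105, 0, -1]
    - [0, -0.07, -0.105, 0, -1]
    - [0, -0.1, -0.105, 0, -1]
    - [0, -0.1, -0.105, 0, -1]

```text
time: 13.08
position: [492.9, 34.2, 160.2]
eef_rot: [-3.139, -0.001, -0.002]
ft_force: [0.5, -0.3, 0.1]
gripper_width: 0.999
```

Run:
```python
from h import *
s=read_state(); print(s["time"],s["position"],s["ft_force"],s["gripper_width"]*88)
save("wrist","w7")
for r in pinpoint("wrist","tin_a")[:6]: print(np.round(r["point"],1),round(r["confidence"],2),np.round(wrist_at_z(s,r["point"],12),1))
print(read_state()["position"])
```

```text
13.0833 [492.85208376  34.20493411 160.24687474] [ 0.53070662 -0.3319241   0.11721621] 87.94804958046532
[276.4 189.4] 0.79 [493.4  32.   12. ]
[458.2 204.8] 0.76 [699.6  16.5  12. ]
[274.2 275.6] 0.74 [491.  -64.3  12. ]
[285.1  84.1] 0.74 [501.7 136.4  12. ]
[452.3 287.7] 0.7 [713.9 -91.   12. ]
[492.77735785  30.97747544 159.86125697]
```

Call:
send_rows:
  series:
    - [0, -0.001, 0.03, 0, -1]
    - [0, -0.001, 0.06, 0, -1]
    - [0, -0.001, 0.085, 0, -1]
    - [0, -0.001, 0.104, 0, -1]
    - [0, -0.001, 0.104, 0, -1]
    - [0, -0.001, 0.104, 0, 1]
    - [0, -0.001, 0.104, 0, 1]
    - [0, -0.001, 0.104, 0, 1]
    - [0, -0.001, 0.104, 0, 1]
    - [0, -0.001, 0.104, 0, 1]
    - [0, -0.001, 0.104, 0, 1]
    - [0, -0.001, 0.104, 0, 1]

```text
time: 14.18
position: [493.6, 31.2, 57.2]
eef_rot: [3.141, -0.003, 0.003]
ft_force: [-2.3, -0.1, 6.5]
gripper_width: 0.656
```

Call:
send_rows:
  series:
    - [0, 0, 0, 0, 1]
    - [0, 0, 0, 0, 1]
    - [0, 0, -0.01, 0, 1]
    - [0, 0, -0.025, 0, 1]
    - [0, 0, -0.04, 0, 1]
    - [0, 0, -0.05, 0, 1]
    - [0, 0, -0.05, 0, 1]
    - [0, 0, -0.05, 0, 1]
    - [0, 0, -0.05, 0, 1]
    - [0, 0, -0.05, 0, 1]
    - [0, 0, -0.05, 0, 1]
    - [0, 0, -0.05, 0, 1]

```text
time: 15.18
position: [492.1, 31.2, 105.0]
eef_rot: [-3.142, 0.004, 0.002]
ft_force: [-0.5, 0.3, -1.0]
gripper_width: 0.648
```

Run:
```python
from h import *
s=read_state(); print(s["time"],s["position"],s["ft_force"],s["gripper_width"]*88)
f=[]
for i in range(3): snapshot("top");f.append(read_state()["ft_force"])
print(np.round(f,2))
```

```text
15.1833 [492.10257894  31.22085658 104.97871968] [-0.48740559  0.31505845 -1.02378674] 56.99767817579444
[[ 0.51  0.62 -1.72]
 [ 0.42 -0.43 -2.17]
 [-0.64 -0.25 -0.82]]
```

Call:
send_rows:
  series:
    - [0, 0, 0.015, 0, 1]
    - [0, 0, 0.03, 0, 1]
    - [0, 0, 0.04, 0, 1]
    - [0, 0, 0.046, 0, 1]
    - [0, 0, 0.049, 0, 1]
    - [0, 0, 0.05, 0, 1]
    - [0, 0, 0.05, 0, 1]
    - [0, 0, 0.05, 0, -1]
    - [0, 0, 0.05, 0, -1]
    - [0, 0, 0.05, 0, -1]
    - [0, 0, 0.05, 0, -1]
    - [0, 0, 0.05, 0, -1]

```text
time: 16.33
position: [493.1, 31.2, 55.9]
eef_rot: [-3.142, 0.004, -0.001]
ft_force: [0.4, -0.3, 0.4]
gripper_width: 0.993
```

Call:
send_rows:
  series:
    - [0, 0, -0.02, 0, -1]
    - [0, 0, -0.05, 0, -1]
    - [0, 0, -0.085, 0, -1]
    - [0, 0, -0.105, 0, -1]
    - [0.003, -0.035, -0.105, 0, -1]
    - [0.006, -0.07, -0.105, 0, -1]
    - [0.01, -0.104, -0.105, 0, -1]
    - [0.01, -0.104, -0.105, 0, -1]
    - [0.01, -0.104, -0.105, 0, -1]

```text
time: 17.08
position: [503.0, 136.5, 160.7]
eef_rot: [3.141, 0.002, -0.0]
ft_force: [-0.1, -0.6, -0.8]
gripper_width: 0.998
```

Run:
```python
from h import *
s=read_state(); print(s["time"],s["position"],s["ft_force"],s["gripper_width"]*88)
save("wrist","w8")
for r in pinpoint("wrist","tin_a")[:6]: print(np.round(r["point"],1),round(r["confidence"],2),np.round(wrist_at_z(s,r["point"],12),1))
print(read_state()["position"])
```

```text
17.0833 [502.98977587 136.53278351 160.74108811] [-0.1212462  -0.59052592 -0.81990983] 87.82374982257907
[267.4 343. ] 0.89 [492.4 -58.9  12. ]
[437.2 280.6] 0.79 [699.   22.9  12. ]
[275.1 187.3] 0.77 [502.1 136.   12. ]
[266.9 281.2] 0.71 [492.9  30.1  12. ]
[502.68576446 134.79778757 160.45572149]
```

Call:
send_rows:
  series:
    - [0, -0.001, 0.03, 0, -1]
    - [0, -0.001, 0.06, 0, -1]
    - [0, -0.001, 0.085, 0, -1]
    - [0, -0.001, 0.104, 0, -1]
    - [0, -0.001, 0.104, 0, -1]
    - [0, -0.001, 0.104, 0, 1]
    - [0, -0.001, 0.104, 0, 1]
    - [0, -0.001, 0.104, 0, 1]
    - [0, -0.001, 0.104, 0, 1]
    - [0, -0.001, 0.104, 0, 1]
    - [0, -0.001, 0.104, 0, 1]
    - [0, -0.001, 0.104, 0, 1]
  newtons: 45

```text
time: 18.18
position: [503.9, 136.4, 58.3]
eef_rot: [-3.141, 0.003, -0.003]
ft_force: [-1.8, -0.6, 7.2]
gripper_width: 0.648
```

Call:
send_rows:
  series:
    - [0, 0, 0, 0, 1]
    - [0, 0, 0, 0, 1]
    - [0, 0, -0.01, 0, 1]
    - [0, 0, -0.025, 0, 1]
    - [0, 0, -0.04, 0, 1]
    - [0, 0, -0.05, 0, 1]
    - [0, 0, -0.05, 0, 1]
    - [0, 0, -0.05, 0, 1]
    - [0, 0, -0.05, 0, 1]
    - [0, 0, -0.05, 0, 1]
    - [0, 0, -0.05, 0, 1]
    - [0, 0, -0.05, 0, 1]

```text
time: 19.18
position: [502.3, 136.0, 105.9]
eef_rot: [3.141, -0.004, -0.003]
ft_force: [1.2, -0.5, -5.9]
gripper_width: 0.646
```

Run:
```python
from h import *
s=read_state(); print(s["time"],s["position"],s["ft_force"],s["gripper_width"]*88)
f=[]
for i in range(3): snapshot("top");f.append(read_state()["ft_force"])
print(np.round(f,2))
```

```text
19.1833 [502.29331549 136.04960672 105.90623772] [ 1.17435096 -0.49213125 -5.90726616] 56.834749017153385
[[-0.44  0.1  -4.8 ]
 [-0.43  0.02 -4.84]
 [-0.51  0.14 -5.13]]
```

~0.52 kg against 0.28 and 0.15: this is the heaviest. Raise it further.

Call:
send_rows:
  series:
    - [0, 0, -0.015, 0, 1]
    - [0, 0, -0.04, 0, 1]
    - [0, 0, -0.065, 0, 1]
    - [0, 0, -0.09, 0, 1]
    - [0, 0, -0.11, 0, 1]
    - [0, 0, -0.12, 0, 1]
    - [0, 0, -0.12, 0, 1]
    - [0, 0, -0.12, 0, 1]
    - [0, 0, -0.12, 0, 1]
    - [0, 0, -0.12, 0, 1]
    - [0, 0, -0.12, 0, 1]
    - [0, 0, -0.12, 0, 1]

```text
time: 20.33
position: [502.2, 136.0, 225.4]
eef_rot: [3.141, -0.004, -0.004]
ft_force: [0.4, 0.9, -4.4]
gripper_width: 0.644
```

Run:
```python
from h import *
s=read_state(); print(s["time"],s["position"],s["eef_rot"],s["ft_force"],s["gripper_width"]*88)
a,_=save("scene","s9"); b,_=save("wrist","w9"); t,_=save("top","t9")
for r in pinpoint("top","bar_mid")[:1]: print(r["confidence"],np.round(at_z("top",r["point"],110),1))
A=cv2.resize(a[130:330,160:420,::-1],(520,400)); B=cv2.resize(b[:,:,::-1],(280,210)); C=cv2.resize(t[110:310,120:400,::-1],(280,190))
cv2.imwrite("pics/f.png",np.hstack([A,np.vstack([B,C])]))
```

```text
20.3333 [502.24650097 136.0404409  225.39488318] [ 3.14104864 -0.00350381 -0.00375776] [ 0.37658462  0.85836893 -4.39152209] 56.635654760512345
0.78 [591.8  29.9 110. ]
```

View pics/f.png

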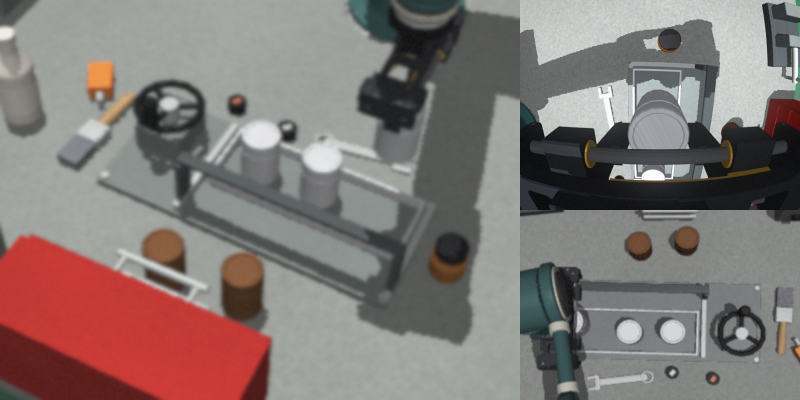

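```bash
python3 -c "
from rig import *
print(close_job())"
```

```text
the job is handed in; nothing more can be done
None
```

The job is handed in at about 20.5 s of the 72 s allowed, and every check at the end agreed.

- **Wheel and bar:** I wound the handwheel clockwise about 1.37 turns until it hit its stop, which I felt as roughly 40 N. The bar measured about 99 mm beyond the tins' centre line, against 100 mm when fully drawn back.
- **Weights:** I lifted each tin about 48 mm, clear of the rim, with these rough weights:

| Tin | Weight |
|---|---|
| Right | 0.28 kg |
| Middle | 0.15 kg |
| Left | 0.5 kg |

- **Tins set back:** The right and middle tins stand upright in the tray.
- **Heaviest tin:** The left tin is held still and upright, with its underside about 180 mm above the table and the other lids at 97 mm.
- **Other things:** In the last pictures the two brown look-alikes and the other bench items visible look unmoved.

Two things were less clean. Pose readings taken just after a move had not settled, by up to about 4 mm, so I re-read them. I also regripped the handle once because its opening read 23 mm rather than 25 mm. It read the same after the regrip, so the first grip was probably fine.

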